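# Nudge a front panel onto the locating pins of its fixture

### The job

The aluminium front panel has been laid on the drilling fixture with its holes beside the two locating pins, so it rides tilted on top of them. Gently nudge it sideways with your fingertips until its round hole and its slot drop over their pins and the panel lies flat on the fixture's base. Do not pick the panel up, and leave the tray, pliers, hand lens and tester screwdriver where they are.

Things in the scene. Friction and masses are not known exactly. Their poses are not given: they have to be found in the camera images.
- fixture: Drilling fixture, fixed to the bench: dark steel base plate 150 mm (its x) by 270 mm (its y) by 20 mm high. Origin: centre of its underside, at bench height; z up. On its long centre line (x = 0) stand two locating pins, at y = +65 and y = -65 mm; nothing else stands up from it. The panel hides the pins at the start: the base's outline tells where they are.
- pin_left (a point): Tip of the locating pin at the fixture's +y end, 28 mm above the bench; the panel's round hole belongs here. Both pins: 10 mm in diameter, 8 mm high above the base's top face, the lowest 3.5 mm straight, then tapering to a 5 mm flat tip, so that a hole within about 3 mm of its pin slips down the taper.
- pin_right (a point): Tip of the locating pin at the fixture's -y end, 28 mm above the bench; the panel's slot belongs here.
- panel: Loose flat aluminium panel, 110 mm (its x) by 210 mm (its y), 8 mm thick, about 0.45 kg, with a central window 56 mm (x) by 46 mm (y). Origin: centre of its underside; z up through it. Seated, its axes and centre agree with the fixture's and its underside is 20 mm above the bench. It slides under a push of a few newtons and stays where it is left.
- round_hole (a point): Centre of the panel's round hole (11.6 mm in diameter), at its underside, panel x = 0, y = +65 mm. At the start the panel rides on the pins' tips, tilted up to 10 degrees with one long edge down on the base; its middle is 16 to 26 mm towards the fixture's +y and up to 16 mm to either side in x, turned 0.06 to 0.15 rad anticlockwise.
- slot (a point): Centre of the panel's slot, 11.6 mm (x) by 16.6 mm (y), at its underside, panel x = 0, y = -65 mm.
- tray: Bystander: open sheet-steel tray, 200 mm (its x) by 140 mm by 28 mm high, with a few screws in it, beside the fixture's -y end (fixture y about -0.24 m). Origin: centre of its underside.
- pliers: Bystander: combination pliers with blue handles, 190 mm long, 65 mm wide, 18 mm high, lying beyond the fixture's +x side (fixture x about +0.16 m), handles roughly towards the fixture's -y. Origin: at the pivot, at bench height; jaws towards its +x, handles 135 mm towards its -x.
- lens: Bystander: round hand lens with a black rim, 102 mm across, 210 mm long with its handle, 17 mm high, beyond the fixture's +x side near its -y end. Origin: centre of the lens, at bench height; handle towards its -x.
- tester: Bystander: tester screwdriver with a clear handle, 170 mm long, about 25 mm high, lying near the fixture's +y end (fixture y about +0.24 m). Origin: on its underside near its middle; blade towards its +x.
There are look-alikes about, which are no part of the job. Of the things like the panel, leave any that is blue; of the rest the smaller one is meant.

How it is judged:
By the outcome, as a careful person would: the job done as asked, in the order asked, and still so for the second after the job is handed in, with the robot touching nothing.
It also fails if it takes over 54 s, if anything falls off the work surface, if the arm or the gripper's body presses on something with over 40 N, if the wrist force passes 120 N, or if a joint passes its speed limit or range.

### The arm

A 6-joint arm with a two-finger parallel gripper is mounted at the origin on the work surface. World frame = base frame: x ahead of the robot, y to its left, z up, the work surface at z = 0. Lengths are in m, angles in rad, forces in N, time in s.
With the tool pointing down it reaches from about 0.325 to 0.775 m from the base axis. Payload 5.5 kg.
Tool frame: the origin (TCP) lies on the front face of the gripper's body, between the roots of the fingers; the fingertips stand 73 mm ahead of it and the grasp point (between the pads) lies 54 mm ahead of it; z points along the fingers, y is the line along which they close (so a half turn about z gives the same grasp; the last joint's range is limited). The gripper opens to 85 mm and grips with 20 to 120 N. Pads are 22 mm wide; open, the fingers measure 114 mm over their backs; the gripper's body (76 mm by 85 mm) begins 54 mm behind the grasp point. The pads swing forward as they close: fully open they stand 13 mm farther back than shut.
Start: joints at [1.226, 0.091, 1.231, -0, 1.82, -0.057], TCP at [0.17, 0.575, 0.304] pointing down, gripper open.
Joint ranges: [-2.87, 2.87], [-0.86, 2.18], [0.17, 2.46], [-1.51, 4.65], [0.06, 2.69], [-2.65, 2.65]. Speed limits (rad/s): [2.57, 2.57, 3.01, 3.14, 3.14, 3.14].

### API

Orientations are given as a unit quaternion [x, y, z, w].
In Python, from bench import robot gives the robot as it stands. The module is installed in compiled form; this text tells all that it offers.
- The arm moves only by the tool move_arm, never from a script. Its argument "steps" is a list of rows, each a list of 3 entries, a list of its own where there are three numbers: the shift along the tool's x, y, z in mm, then the turn about the tool's z in rad, then the finger opening in mm, from 0 to 85.4. In form: [[[dx, dy, dz], turn, hand], ...]. A call has exactly 5 rows; each row shifts and turns the commanded pose from where the row before left it, along the tool's axes as they then stand; what a row does not reach is not made up. A row lasts 1/12 s, in which the tool goes at most 41.7 mm and 7.16 degrees, less where a joint would pass 70% of its speed; a pose out of reach is approached as far as the arm can. A call with a gripper value outside its range is refused whole. The fingers move at their own pace and stop on an object; "newtons" is the grip in N (left out, the last holds). Time passes only in rows, so rows that do not move let the fingers close, or fill a call up. It gives the time, the measured TCP pose, the force, the opening and the grip force at its end, in the units of the state.
- robot.observe(): the state, without advancing time (a new reading comes with each control period).
- robot.grab_frame(name): name is "scene" or "top" or "wrist"; returns (picture, depth): 420x560x3 uint8, red, green, blue; 420x560 float32, m along the optical axis (not along the pixel's ray), 0 where there is no reading.
- robot.calibration(name): a dict with "K" (3x3 intrinsics, pixels), "extrinsics" (4x4, takes a point from camera to world coordinates). Camera axes: x right, y down, z forward; pixel columns grow to the right and rows downward; lengths in m; the calibration is good to about 2 mm. A picture is of the moment at which its call begins: read the wrist's pose just before it. calibration takes no time and is no camera call; for the wrist camera it gives the pose at the moment of the call.
- robot.hand_in(): hands the job in; it is judged then, once.
Trained networks look in the newest picture that a camera, given by its name, has taken for a name from the list of things; names that differ only in an ending like _2 or _b are one class to them, and where a whole thing is asked for, a point or a joint stands for the part that bears it (a point fixed in the world has none). Each returns a list of dicts, best first, with "score" (0 to 1); they miss things now and then, are a little off and sometimes report something else, mostly with a low value. They report only what shows in the picture. A call takes as long as a camera call. They do not tell look-alikes from the thing itself.
- robot.spot_in(label, camera): "extent" ([left, top, right, bottom] in pixels, round what is visible of it).
The state is a dict: "time_s": time; "joint_pos": joint angles; "joint_vel": joint speeds; "tau": joint torques, N m; "eef_pos": TCP position; "orientation": TCP orientation; "force": force on the tool from outside, world axes, zero at the start; "ft_torque": the same for the moment, N m; "width": finger opening in m; "grip_force": force on a finger pad.
Only numpy, scipy, OpenCV 4.12 (cv2) and the standard library are available. Lean on these libraries where they do the work, as an engineer would, in place of code of your own. Each camera call takes 0.05 s, during which the arm holds its last target. There are 200 camera calls.

## Working session

There is one attempt and no reset: what is moved stays moved. The work goes in short steps, Python scripts to look and compute and a tool call to move; the robot and the scene stay as the last step left them, time stands still between calls to the robot, and variables do not carry over. Pictures are saved under pics/ and viewed, at most 10 in all, crops included, and the job is handed in when it is done.

Besides the shell and the picture viewer there is one more tool, called after "Request:" by a JSON object that holds its "fn" and its "kwargs", one argument or row to a line. move_arm: Moves the arm, as the interface text tells. Its arguments: {"type":"object","properties":{"steps":{"type":"array","items":{"type":"array"}},"newtons":{"type":"number"}},"required":["steps"]}

```bash
mkdir -p pics; ls; cat > h.py <<'E'
from bench import robot
import numpy as np, cv2
def save(im,n): cv2.imwrite('pics/'+n,cv2.cvtColor(im,cv2.COLOR_RGB2BGR))
def cloud(d,cam):
    c=robot.calibration(cam);K=np.array(c['K']);T=np.array(c['extrinsics'])
    v,u=np.mgrid[:d.shape[0],:d.shape[1]]
    P=np.stack([(u-K[0,2])/K[0,0]*d,(v-K[1,2])/K[1,1]*d,d],-1)
    return P@T[:3,:3].T+T[:3,3]
E
python3 - <<'E'
from h import *
s=robot.observe();print(s['time_s'],s['eef_pos'],s['orientation'])
im,d=robot.grab_frame('top');save(im,'top.png');np.save('top.npy',d);np.save('topim.npy',im)
for n in ['panel','fixture','tray','pliers','lens','tester']:
    print(n,[(round(float(r['score']),2),np.round(r['extent']).tolist()) for r in robot.spot_in(n,'top')])
c=robot.calibration('top');print(np.round(c['K'],1),np.round(c['extrinsics'],3))
E
```

```text
pics
0.0 [0.17028868 0.57516899 0.30275302] [ 1.43419082e-01  9.89661561e-01 -9.64197035e-04 -1.77761101e-04]
panel [(0.89, [157.0, 124.0, 226.0, 170.0]), (0.87, [353.0, 253.0, 460.0, 348.0]), (0.62, [270.0, 184.0, 347.0, 231.0])]
fixture [(0.75, [266.0, 177.0, 361.0, 243.0])]
tray [(0.9, [368.0, 158.0, 426.0, 228.0])]
pliers [(0.63, [256.0, 148.0, 315.0, 173.0])]
lens [(0.94, [323.0, 114.0, 366.0, 168.0]), (0.25, [263.0, 176.0, 364.0, 244.0])]
tester [(0.82, [229.0, 206.0, 242.0, 264.0])]
[[424.    0.  281.5]
 [  0.  424.  216.9]
 [  0.    0.    1. ]] [[-0.07  -0.975  0.21   0.237]
 [-0.998  0.069 -0.012  0.035]
 [-0.002 -0.211 -0.978  1.251]
 [ 0.     0.     0.     1.   ]]
```

View pics/top.png

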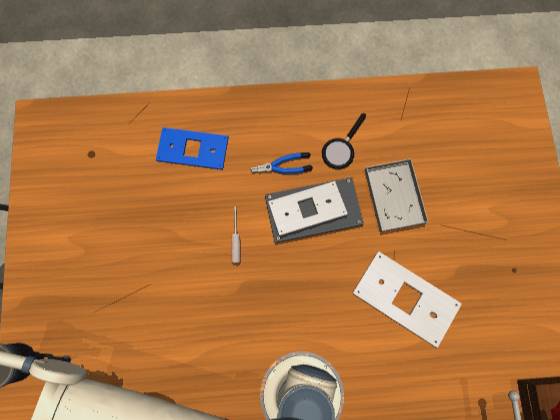

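The panel-like things are the blue panel at (192,148), the large silver panel at (407,298) and the small silver panel at (308,207). The small one lies on the dark fixture, so that is the target. I'll check it in a crop and measure it.

```bash
python3 - <<'E'
from h import *
im=np.load('topim.npy');d=np.load('top.npy')
save(cv2.resize(im[165:255,255:375],None,fx=6,fy=6,interpolation=cv2.INTER_CUBIC),'crop.png')
P=cloud(d,'top')
for uv in [(308,207),(266,196),(274,243),(362,224),(351,178),(236,240),(371,195)]:print(uv,np.round(P[uv[1],uv[0]],3))
c=robot.calibration('wrist');s=robot.observe();print(np.round(c['K'],1),np.round(c['extrinsics'],3))
E
```

```text
(308, 207) [ 0.526 -0.062  0.021]
(266, 196) [0.569 0.061 0.021]
(274, 243) [ 0.428  0.047 -0.   ]
(362, 224) [ 0.464 -0.217  0.017]
(351, 178) [ 0.605 -0.198  0.026]
(236, 240) [0.442 0.157 0.023]
(371, 195) [ 0.553 -0.257  0.007]
[[318.8   0.  285.4]
 [  0.  318.8 209.2]
 [  0.    0.    1. ]] [[ 0.284  0.918  0.277  0.099]
 [ 0.959 -0.271 -0.082  0.597]
 [-0.     0.289 -0.957  0.374]
 [ 0.     0.     0.     1.   ]]
```

View pics/crop.png

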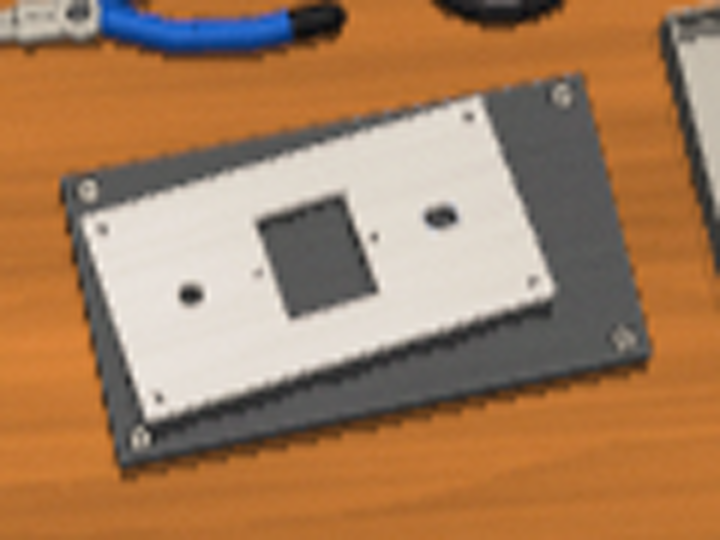

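The crop confirms it: small silver panel on the dark base, its near (-x) edge raised, shadow along the bottom. Window centre is at crop (318,255), round hole at (190,294), slot at (440,216). Next I move the wrist camera over it.

Request:
{"fn": "move_arm", "kwargs": {
  "steps": [
    [[0,0,0],-0.1075,0],
    [[0,0,0],-0.1075,0],
    [[0,0,0],-0.1075,0],
    [[0,0,0],-0.1075,0],
    [[-16.6,-32.8,2],0,0]
  ]
}}

```text
time_s: 0.77
eef_pos: [0.1889, 0.5478, 0.3004]
orientation: [-0.076, 0.997, 0.0, -0.001]
force: [1.6, 0.9, 1.0]
width: 0.0255
grip_force: 0.0
```

Request:
{"fn": "move_arm", "kwargs": {
  "steps": [
    [[-16.6,-32.8,2],0,0],
    [[-16.6,-32.8,2],0,0],
    [[-16.6,-32.8,2],0,0],
    [[-16.6,-32.8,2],0,0],
    [[-16.6,-32.8,2],0,0]
  ]
}}

```text
time_s: 1.18
eef_pos: [0.2974, 0.3931, 0.2918]
orientation: [-0.071, 0.997, 0.0, 0.0]
force: [0.5, 0.3, 0.5]
width: -0.0
grip_force: 0.0
```

Request:
{"fn": "move_arm", "kwargs": {
  "steps": [
    [[-16.6,-32.8,2],0,0],
    [[-16.6,-32.8,2],0,0],
    [[-16.6,-32.8,2],0,0],
    [[-16.6,-32.8,2],0,0],
    [[-16.6,-32.8,2],0,0]
  ]
}}

```text
time_s: 1.6
eef_pos: [0.4028, 0.2424, 0.2821]
orientation: [-0.071, 0.997, 0.0, 0.0]
force: [-0.3, 0.2, -0.1]
width: -0.0
grip_force: 0.0
```

Request:
{"fn": "move_arm", "kwargs": {
  "steps": [
    [[-16.6,-32.8,2],0,0],
    [[-16.6,-32.8,2],0,0],
    [[-16.6,-32.8,2],0,0],
    [[-16.6,-32.8,2],0,0],
    [[-16.6,-32.8,2],0,0]
  ]
}}

```text
time_s: 2.02
eef_pos: [0.5083, 0.0917, 0.272]
orientation: [-0.071, 0.997, 0.0, 0.0]
force: [0.2, 0.4, -0.2]
width: -0.0003
grip_force: 0.0
```

Request:
{"fn": "move_arm", "kwargs": {
  "steps": [
    [[-16.6,-32.8,2],0,0],
    [[-16.6,-32.8,2],0,0],
    [[-16.6,-32.8,2],0,0],
    [[-16.6,-32.8,2],0,0],
    [[0,0,0],0,0]
  ]
}}

```text
time_s: 2.43
eef_pos: [0.5939, -0.0323, 0.2615]
orientation: [-0.068, 0.998, -0.001, -0.001]
force: [-0.4, 0.8, -0.4]
width: 0.0001
grip_force: 0.0
```

```bash
python3 - <<'E'
from h import *
s=robot.observe();print(s['time_s'],s['eef_pos'],s['orientation'],s['width'])
im,d=robot.grab_frame('wrist');save(im,'w1.png');np.save('w1.npy',d);np.save('w1im.npy',im);np.save('w1P.npy',cloud(d,'wrist'))
E
```

```text
2.4333 [ 0.59389384 -0.03233897  0.2615022 ] [-0.06834424  0.99766064 -0.0010645  -0.00108902] 9.399916537658496e-05
```

View pics/w1.png

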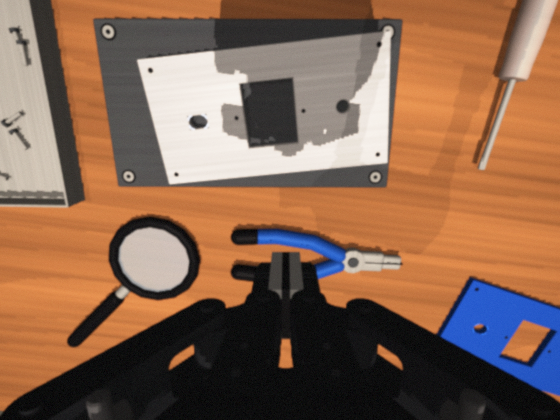

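The wrist view shows the fixture with top corners at (95,20), (402,20), (388,187) and (120,186). The round hole is at (343,106) and the slot at (198,122). I'll fit both poses from depth.

```bash
cat >> h.py <<'E'
def rect(XY):
    (c,(w,h),a)=cv2.minAreaRect((XY*1000).astype(np.float32))
    b=cv2.boxPoints((c,(w,h),a)); e=b[1]-b[0];f=b[2]-b[1]
    L=e if np.linalg.norm(e)>np.linalg.norm(f) else f
    if L[1]<0:L=-L
    return np.array(c),np.arctan2(-L[0],L[1]),sorted((w,h))
def blob(m):
    n,l,st,_=cv2.connectedComponentsWithStats(cv2.morphologyEx(m.astype(np.uint8),cv2.MORPH_OPEN,np.ones((3,3))))
    return l==1+np.argmax(st[1:,4])
E
python3 - <<'E'
from h import *
P=np.load('w1P.npy');z=P[...,2]
R=np.zeros(z.shape,bool);R[5:205,85:412]=1
f=blob((z>.013)&(z<.07)&R); p=blob((z>.0255)&(z<.07)&R)
print('fixture',rect(P[f][:,:2]))
print('base z',np.median(z[f&~p]),np.median(z[210:230,260:330]))
# panel plane
A=np.c_[P[p][:,:2],np.ones(p.sum())]; k,*_=np.linalg.lstsq(A,P[p][:,2],rcond=None)
for _ in range(3):
    r=P[p][:,2]-A@k; g=abs(r)<.003; k,*_=np.linalg.lstsq(A[g],P[p][g,2],rcond=None)
print('panel',rect(P[p][g][:,:2]),'plane',k,'std',r[g].std(),'n',g.sum())
# pixel rays
c=robot.calibration('wrist');K=np.array(c['K']);T=np.array(c['extrinsics'])
def ray(u,v,k):
    q=T[:3,:3]@[(u-K[0,2])/K[0,0],(v-K[1,2])/K[1,1],1];o=T[:3,3]
    t=(k[0]*o[0]+k[1]*o[1]+k[2]-o[2])/(q[2]-k[0]*q[0]-k[1]*q[1]);return o+t*q
print('fixcorners',[np.round(ray(*x,[0,0,.02])*1000,1).tolist() for x in [(95,20),(402,20),(388,187),(120,186)]])
print('pancorners',[np.round(ray(*x,k)*1000,1).tolist() for x in [(137,61),(396,32),(387,163),(169,184)]])
print('hole,slot',[np.round(ray(*x,k)*1000,1).tolist() for x in [(343,106),(198,122)]])
E
```

```text
fixture (array([520.1050415 , -72.83813477]), np.float32(0.13950773), [150.02413940429688, 270.8374328613281])
base z 0.021257473290229145 0.001299180835277275
panel (array([522.20391846, -53.1769104 ]), np.float32(0.23989554), [109.73941040039062, 210.78604125976562]) plane [-0.11946479 -0.01425627  0.0984879 ] std 0.0007400625953669317 n 26760
fixcorners [[465.0, -213.5, 20.0], [428.2, 51.0, 20.0], [575.2, 73.0, 20.0], [611.2, -193.4, 20.0]]
pancorners [[494.8, -167.6, 41.8], [444.5, 41.2, 44.8], [550.6, 62.5, 31.8], [600.1, -141.9, 28.8]]
hole,slot [[506.2, 10.6, 37.9], [537.5, -115.6, 35.9]]
```

Request:
{"fn": "move_arm", "kwargs": {
  "steps": [
    [[37.3,-5.5,15],0,22],
    [[37.3,-5.5,15],0,22],
    [[0,0,5],0.122,22],
    [[0,0,5],0.122,22],
    [[0,0,5],0.122,22]
  ]
}}

```text
time_s: 2.9
eef_pos: [0.5185, -0.0477, 0.2186]
orientation: [0.114, 0.993, 0.0, 0.0]
force: [0.8, -0.1, 0.4]
width: 0.0222
grip_force: 0.0
```

Request:
{"fn": "move_arm", "kwargs": {
  "steps": [
    [[0,0,5],0.122,22],
    [[0,0,5],0.122,22],
    [[0,0,5],0.122,22],
    [[0,0,5],0.122,22],
    [[0,0,5],0.122,22]
  ]
}}

```text
time_s: 3.32
eef_pos: [0.5193, -0.0475, 0.1941]
orientation: [0.407, 0.913, 0.0, 0.0]
force: [0.4, -0.1, -0.6]
width: 0.022
grip_force: 0.0
```

Request:
{"fn": "move_arm", "kwargs": {
  "steps": [
    [[0,0,5],0.122,22],
    [[0,0,5],0.122,22],
    [[0,0,5],0.122,22],
    [[0,0,5],0.122,22],
    [[0,0,0],0,22]
  ]
}}

```text
time_s: 3.73
eef_pos: [0.5189, -0.0475, 0.1731]
orientation: [0.615, 0.788, -0.0, -0.001]
force: [-0.3, -0.0, -0.8]
width: 0.0221
grip_force: 0.0
```

```bash
python3 - <<'E'
from h import *
from scipy.spatial.transform import Rotation as Ro
s=robot.observe();print(s['time_s'],s['eef_pos'],s['orientation'],s['width'],s['force'])
R=Ro.from_quat(s['orientation']).as_matrix();print('yaw',np.arctan2(-R[0,1],R[1,1]))
im,d=robot.grab_frame('wrist');save(im,'w2.png')
P=cloud(d,'wrist');Q=(P-s['eef_pos'])@R*1000;np.save('Q2.npy',Q)
g=(d>0)&(Q[...,2]<90)
for a in range(0,90,6):
    m=g&(Q[...,2]>=a)&(Q[...,2]<a+6)
    if m.sum():print(a,m.sum(),np.percentile(Q[m],[1,99],axis=0).round().tolist())
E
```

```text
3.7333 [ 0.51892827 -0.04746334  0.17306163] [ 6.15116489e-01  7.88435903e-01 -1.84688829e-04 -7.04755600e-04] 0.02206557168902064 [-0.32572822 -0.04967788 -0.77015445]
yaw -1.3250673128162975
0 4271 [[-11.0, -52.0, 0.0], [19.0, 53.0, 6.0]]
6 3054 [[-11.0, -49.0, 6.0], [17.0, 50.0, 12.0]]
12 5915 [[-10.0, -45.0, 12.0], [14.0, 46.0, 18.0]]
18 2159 [[-7.0, -43.0, 18.0], [15.0, 44.0, 24.0]]
24 1287 [[-6.0, -39.0, 24.0], [15.0, 39.0, 30.0]]
30 896 [[-10.0, -23.0, 30.0], [13.0, 23.0, 36.0]]
36 475 [[-10.0, -24.0, 36.0], [12.0, 24.0, 42.0]]
42 579 [[-9.0, -24.0, 42.0], [12.0, 25.0, 48.0]]
48 496 [[-9.0, -24.0, 48.0], [12.0, 25.0, 54.0]]
54 458 [[-9.0, -24.0, 54.0], [12.0, 25.0, 60.0]]
60 347 [[-9.0, -23.0, 60.0], [12.0, 24.0, 66.0]]
66 117 [[-10.0, -17.0, 66.0], [12.0, 20.0, 72.0]]
```

View pics/w2.png

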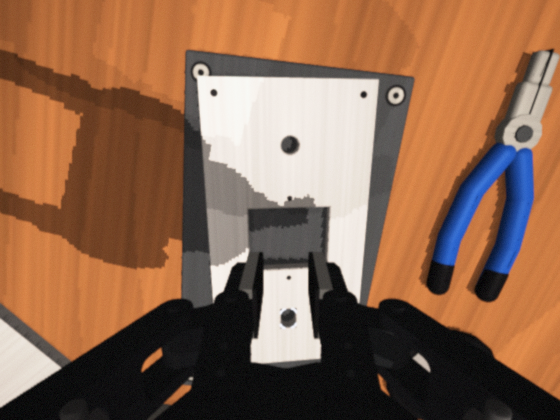

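The view shows the fingertips over the -y part of the window. The window spans roughly (248-330, 207-268) and the fingers' outer span is about 49 mm, so it fits. I'll shift 12 mm towards -y and descend.

Request:
{"fn": "move_arm", "kwargs": {
  "steps": [
    [[-6,0.6,0],0,22],
    [[-6,0.6,10],0,22],
    [[0,0,20],0,22],
    [[0,0,20],0,22],
    [[0,0,0],0,22]
  ]
}}

```text
time_s: 4.2
eef_pos: [0.5219, -0.06, 0.119]
orientation: [0.613, 0.79, -0.002, -0.003]
force: [-1.2, -0.1, -0.8]
width: 0.0219
grip_force: 0.0
```

Request:
{"fn": "move_arm", "kwargs": {
  "steps": [
    [[0,0,8],0,22],
    [[0,0,7],0,22],
    [[0,0,5],0,22],
    [[0,0,0],0,22],
    [[0,0,0],0,22]
  ]
}}

```text
time_s: 4.62
eef_pos: [0.5239, -0.0598, 0.1041]
orientation: [0.614, 0.79, 0.0, 0.0]
force: [0.3, 0.8, -0.1]
width: 0.0216
grip_force: 0.0
```

Request:
{"fn": "move_arm", "kwargs": {
  "steps": [
    [[0,0,3],0,22],
    [[0,0,3],0,22],
    [[0,0,1],0,22],
    [[0,0,0],0,22],
    [[0,0,0],0,22]
  ]
}}

```text
time_s: 5.03
eef_pos: [0.5237, -0.0598, 0.0969]
orientation: [0.614, 0.789, -0.0, -0.0]
force: [-1.1, 0.1, -0.1]
width: 0.0222
grip_force: 0.0
```

```bash
python3 - <<'E'
from h import *
s=robot.observe();print(s['time_s'],s['eef_pos'],s['force'])
im,d=robot.grab_frame('wrist');save(im,'w3.png')
E
```

```text
5.0333 [ 0.52373463 -0.05977608  0.09685325] [-1.08408436  0.12536137 -0.07671487]
```

View pics/w3.png

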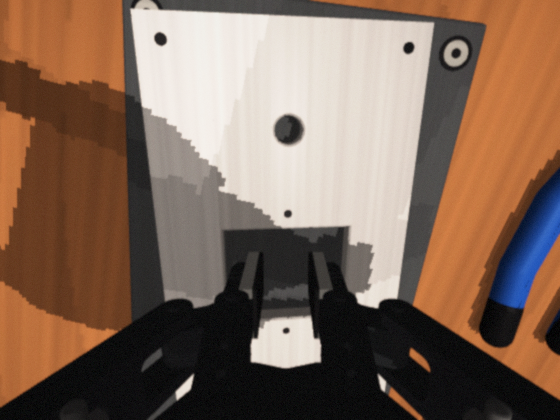

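The fingers are inside the window (224-348, 228-312), clear of its walls. I'll push towards -y in small steps while turning clockwise.

Request:
{"fn": "move_arm", "kwargs": {
  "steps": [
    [[-2.5,-0.6,0],0.01,22],
    [[-2.5,-0.6,0],0.01,22],
    [[-2.5,-0.6,0],0.01,22],
    [[-2.5,-0.6,0],0.01,22],
    [[-2.5,-0.6,0],0.01,22]
  ]
}}

```text
time_s: 5.5
eef_pos: [0.5238, -0.0726, 0.097]
orientation: [0.634, 0.774, 0.0, -0.0]
force: [0.2, 2.8, 0.1]
width: 0.0217
grip_force: 1.0
```

Request:
{"fn": "move_arm", "kwargs": {
  "steps": [
    [[-2,-0.6,0],0.011,22],
    [[-2,-0.6,0],0.011,22],
    [[-2,-0.6,0],0.011,22],
    [[-2,-0.6,0],0.011,22],
    [[-2,-0.6,0],0.011,22]
  ]
}}

```text
time_s: 5.92
eef_pos: [0.5225, -0.0832, 0.0969]
orientation: [0.655, 0.756, -0.0, 0.0]
force: [-0.3, 2.1, -0.1]
width: 0.022
grip_force: 0.7
```

```bash
cat >> h.py <<'E'
def panel(name):
    "wrist + top measurement, panel seen by top camera"
    from scipy.spatial.transform import Rotation as Ro
    s=robot.observe();R=Ro.from_quat(s['orientation']).as_matrix();yaw=np.arctan2(-R[0,1],R[1,1])
    c,a=np.array([520.1,-72.8]),.1395
    F=np.array([[np.cos(a),np.sin(a)],[-np.sin(a),np.cos(a)]])
    print('t',s['time_s'],'tcp fix',(F@(s['eef_pos'][:2]*1000-c)).round(1),'z',s['eef_pos'][2].round(4),'yawrel',round(yaw-a+np.pi/2,3),'F',s['force'].round(1))
    im,d=robot.grab_frame('wrist');save(im,name+'.png');P=cloud(d,'wrist')
    X=(P[...,:2]*1000-c)@F.T; z=P[...,2]-.0013
    for x in (-45,-30,30,45):
        print(x,[(y,round(float(np.median(z[m]))*1000,1)) for y in (-80,-40,0,30,60,95) if (m:=(abs(X[...,0]-x)<4)&(abs(X[...,1]-y)<4)&(z<.06)&(d>0)).sum()>5])
E
python3 -c "
from h import *
panel('w4')"
```

```text
t 5.9167 tcp fix [  0.9 -10.6] z 0.0969 yawrel 0.003 F [-0.3  2.1 -0.1]
-45 [(0, 40.7), (30, 40.7), (60, 40.9), (95, 41.3)]
-30 [(0, 38.7), (30, 39.0), (60, 39.1), (95, 39.4)]
30 [(0, 25.1), (30, 31.5), (60, 31.7), (95, 31.9)]
45 [(0, 29.5), (30, 29.6), (60, 29.8), (95, 30.0)]
```

View pics/w4.png

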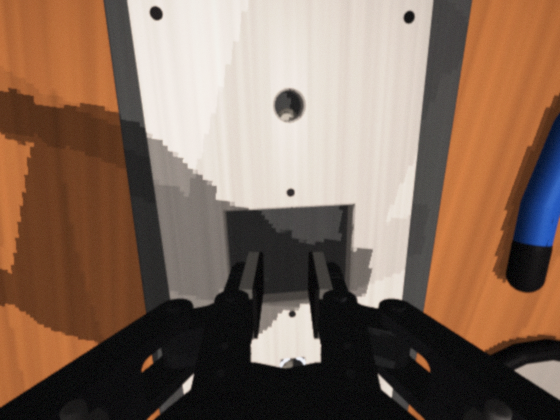

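The pin tip shows in the round hole at (289,115), with the hole centred at (289,104). So a few millimetres more towards -y are needed; x looks aligned.

Request:
{"fn": "move_arm", "kwargs": {
  "steps": [
    [[-1,0,0],0,22],
    [[-1,0,0],0,22],
    [[-1,0,0],0,22],
    [[0,0,0],0,22],
    [[0,0,0],0,22]
  ]
}}

```text
time_s: 6.38
eef_pos: [0.5229, -0.0861, 0.0969]
orientation: [0.654, 0.756, -0.0, 0.0]
force: [0.5, -0.7, -0.2]
width: 0.0222
grip_force: 0.0
```

```bash
python3 -c "
from h import *
panel('w5')"
```

```text
t 6.3833 tcp fix [  0.9 -13.6] z 0.0969 yawrel 0.004 F [ 0.5 -0.7 -0.2]
-45 [(0, 27.6), (30, 27.6), (60, 27.5), (95, 27.6)]
-30 [(0, 27.2), (30, 27.5), (60, 27.6), (95, 27.5)]
30 [(0, 26.6), (30, 27.5), (60, 27.5), (95, 27.5)]
45 [(0, 27.5), (30, 27.4), (60, 27.4), (95, 27.5)]
```

View pics/w5.png

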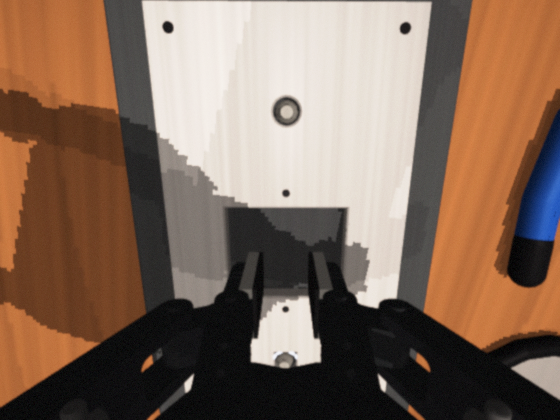

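It has dropped flat. Both pins are centred, in the hole at (287,111) and the slot at (285,360), and the top face is even at about 27.5 mm. I'll ease off the wall, lift out and check.

Request:
{"fn": "move_arm", "kwargs": {
  "steps": [
    [[1.5,0,0],0,22],
    [[1.5,0,0],0,22],
    [[0,0,-5],0,22],
    [[0,0,-10],0,22],
    [[0,0,-15],0,22]
  ]
}}

```text
time_s: 6.85
eef_pos: [0.5219, -0.0828, 0.1265]
orientation: [0.654, 0.756, -0.001, -0.001]
force: [-0.1, 0.8, -0.0]
width: 0.0221
grip_force: 0.0
```

Request:
{"fn": "move_arm", "kwargs": {
  "steps": [
    [[0,0,-25],0,22],
    [[0,0,-25],0,22],
    [[0,0,-25],0,22],
    [[0,0,-20],0,22],
    [[0,0,0],0,22]
  ]
}}

```text
time_s: 7.27
eef_pos: [0.524, -0.0833, 0.2288]
orientation: [0.654, 0.756, 0.002, 0.004]
force: [0.8, -0.7, 0.7]
width: 0.0224
grip_force: 0.0
```

```bash
python3 -c "
from h import *
panel('w6')"
```

```text
t 7.2667 tcp fix [  2.4 -10.9] z 0.2288 yawrel 0.005 F [ 0.8 -0.7  0.7]
-45 [(-40, 25.0), (0, 25.1), (30, 25.0), (60, 25.3), (95, 25.1)]
-30 [(-40, 24.8), (0, 24.6), (30, 24.8), (60, 24.9), (95, 25.1)]
30 [(-40, 24.5), (0, 24.1), (30, 24.7), (60, 24.9), (95, 24.8)]
45 [(-40, 24.6), (0, 24.6), (30, 24.7), (60, 24.5), (95, 24.8)]
```

View pics/w6.png

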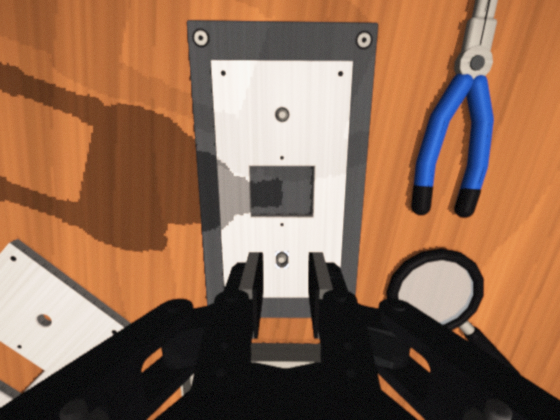

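The panel lies flat and square on the base, with the pins showing in the hole (282,114) and the slot (282,259). The arm is clear.

```bash
python3 -c "
from h import *
print(robot.hand_in())"
```

```text
the job is handed in; nothing more can be done
None
```

The small silver panel is seated flat on the fixture with both pins in its round hole and slot, and the job is handed in after about 7.3 s. The arm is clear, and I never touched the tray, pliers, hand lens or tester.

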